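# Durometer check of a flask boot and sorting by its reading

### The arm

A 6-joint arm with a two-finger parallel gripper is mounted at the origin on the work surface. World frame = base frame: x ahead of the robot, y to its left, z up, the work surface at z = 0. Lengths are in m, angles in degrees, forces in N, time in s.
With the tool pointing down it reaches from about 0.4 to 0.825 m from the base axis. Payload 7 kg.
Tool frame: the origin (TCP) lies on the centre line of the jaws, within the pads' length; the fingertips stand 22 mm ahead of it and the grasp point (between the pads) lies 3 mm ahead of it; z points along the fingers, y is the line along which they close (so a half turn about z gives the same grasp; the last joint's range is limited). The gripper opens to 88 mm and grips with 3 to 60 N. Pads are 19 mm wide; open, the fingers measure 130 mm over their backs; the gripper's body (78 mm by 193 mm) begins 47 mm behind the grasp point.
Start: joints at [80.392, 20.546, 0.682, 0, -70.136, -16.507], TCP at [0.297, 0.606, 0.249] pointing down, gripper open.
Joint ranges: [-176.03, 176.03], [-82.01, 121.73], [-58.28, 71.71], [-173.87, 95.51], [-174.79, -0.11], [-173.66, 173.66]. Speed limits (degrees/s): [136.94, 136.94, 172.46, 180, 180, 180].

### API

Orientations are given as [roll, pitch, yaw] about the fixed x, y, z axes, in that order (R = Rz(yaw) Ry(pitch) Rx(roll)).
In Python, from plant import get_state, cams, r gives the robot as it stands.
- The arm moves only by the tool apply_moves, never from a script. Its argument "targets" is a list of rows, each an object with "dp": the shift along the world's x, y, z in m, a list of three; "yaw": the turn about the world's z in degrees. In form: [{"dp": [x, y, z], "yaw": yaw}, ...]. A call has 1 to 20 rows; each row is the pose to reach, as a shift and turn from the pose commanded when the call began; what a row does not reach only later rows make up. A row lasts 1/12 s, in which the tool goes at most 41.7 mm and 7.16 degrees, less where a joint would pass 70% of its speed; a pose out of reach is approached as far as the arm can. A call with a gripper value outside its range is refused whole. "grip" is the gripper command: -1 is fully open, 1 is shut, values between are in proportion, set as the call begins (left out, the last holds). The fingers move at their own pace and stop on an object; "squeeze" is the grip in N (left out, the last holds). Time passes only in rows, so rows that repeat a pose let the fingers close. It gives the time, the measured TCP pose, the force, the opening and the grip force at its end, in the units of the state.
- get_state(): the state, without advancing time (a new reading comes with each control period).
- cams.capture(name): name is "scene" or "side" or "wrist"; returns a dict with "image" (420x560x3 uint8, red, green, blue), "range_z" (420x560 float32, m along the optical axis (not along the pixel's ray), 0 where there is no reading), "fx", "fy", "cx", "cy" (pixels), "R" (3x3) and "t" (3): a world point X has camera coordinates R X + t; the wrist camera has in their place "T_tool_cam" (4x4, takes a point from camera to tool coordinates, whose origin is the TCP and whose axes are the flange's). Camera axes: x right, y down, z forward; pixel columns grow to the right and rows downward; lengths in m; the calibration is good to about 2 mm. A picture is of the moment at which its call begins: read the wrist's pose just before it.
- r.close_job(): hands the job in; it is judged then, once.
The state is a dict: "time_s": time; "joints": joint angles; "qd": joint speeds; "joint_torque": joint torques, N m; "tcp_pos": TCP position; "eef_rot": TCP orientation; "contact_force": force on the tool from outside, world axes, zero at the start; "moment": the same for the moment, N m; "gripper_width": finger opening in m; "gripper_force": force on a finger pad.
Only numpy, scipy, OpenCV 4.12 (cv2) and the standard library are available. Lean on these libraries where they do the work, as an engineer would, in place of code of your own. Each camera call takes 0.05 s, during which the arm holds its last target. There are 200 camera calls.

### The job

Check the hardness of the rubber boot on the steel anvil: press the dial durometer gently and squarely onto the middle of the boot until its foot sits flush, with about 12 N, hold it a second, and read the dial. Stand the durometer back upright in its rest, its peak hand still showing the reading, and sort the boot: under 60 goes in the deep reject bin, 60 or more stands base up on the floor of the shallow tray of passed boots. Leave the boot waiting on the tooling plate and the other things on the bench where they are.

Things in the scene. Friction and masses are not known exactly. Their poses are not given: they have to be found in the camera images.
- anvil: round turned-steel block 90 mm across and 16 mm high on the bench, with a spigot (44 mm across, 12 mm high) in the middle of its top that carries the boot to be tested. Origin: centre of its underside, z up. Fixed.
- anvil_face (a point): centre of the anvil's 16 mm high shoulder, on which the boot's rim stands
- boot_a: dark rubber flask boot, a round cap 58 mm across, 24 mm high, open side down over a spigot (skirt 4 mm thick, 12 mm deep; solid base 12 mm thick on top). Origin: centre of its underside (rim), z up; the flat face to test is 24 mm above it. Loose, about 55 g. It is on the anvil or waiting on the tooling plate, which differs each time. Its hardness cannot be seen.
- boot_b: a second boot that looks just like boot_a, in the other of the two places. One of the two boots is soft and the other good; either may be the one on the anvil.
- plate: drilled aluminium tooling plate 100 x 190 x 16 mm with two spigots like the anvil's at y = -45 and +45 mm; the boot waiting for the next check stands on the one at y = -45 mm. Origin: centre of its underside, z up. Fixed.
- durometer: dial durometer for soft rubber, 200 to 310 g, standing upright in its rest, 125 mm tall. From below: steel neck 18 mm across, 30 mm long, whose flat end is the presser foot; round dial case 58 mm across, 22 mm thick, centre 57 mm above the foot, dial looking along the body's +x; knurled knob 24 mm across, 91 to 124 mm above the foot. Origin: centre of the foot's underside, z up along the tool.
- foot (a point): centre of the durometer's flat foot (same point as its origin). A sprung round-nosed pin, 5 mm across, stands 5 mm out of it: 0.6 N to start it, 1.5 N more per mm, 8.1 N fully in, and half a newton more for the peak hand. The foot comes flush at about 4.5 N on a soft boot and 7 N on a good one; the proper push is about 12 N in all, held for a second. Over 25 N marks the boot.
- grip (a point): the middle of the durometer's knob, 108 mm above the foot, where it is held; its axis is the tool's
- needle (a joint): the dial's dark needle, rad: 0 with the pin out (scale 0, lower left), 4.71 with the pin fully in (scale 100), proportional to the pin's travel, clockwise as seen on the dial. With the foot flush a good boot reads about 75 to 80, a soft one about 40 to 45. Short of flush the reading is false.
- peak_hand (a joint): brass-coloured hand on the same dial, pushed up by the needle and left at its highest reading; rad on the same scale, 0 at the start. It cannot be set back here, so the pin must not be pushed in by anything but the boot. 60 on the scale is 2.83 rad.
- rest: black plastic block 90 x 75 x 30 mm with a round socket in the middle of its top, 22 mm across with a 2 mm chamfer and 20 mm deep, in which the durometer's neck stands (a narrower hole below it clears the pin). Origin: centre of its underside, z up. Fixed.
- rest_socket (a point): centre of the socket's floor, 10 mm above the bench; the durometer's foot stands here
- reject_bin: deep open grey plastic bin, 160 x 190 mm outside (longer along its y axis), 55 mm high, walls and floor 4 mm, empty. Origin: centre of its underside, z up. Fixed.
- good_tray: shallow open grey plastic tray of passed boots, 170 x 240 mm outside (longer along its y axis), 22 mm high, walls and floor 3 mm. Two passed boots stand in it, fixed, near its +y end (at x = -38 and +38 mm, y = 82 mm); the rest of its floor is free. Origin: centre of its underside, z up. Fixed.
- tray_space (a point): centre of the free part of the passed-boots tray's floor, 3 mm above the bench
- flask: insulated flask, 66 mm across and 222 mm high, standing on the bench; bystander. Origin: centre of its underside.
- jug: clear plastic measuring cup with a handle, 100 mm across and 130 mm high; bystander. Origin: centre of its underside.
- tape_roll: roll of packing tape lying flat, 100 mm across and 45 mm high; bystander. Origin: centre of its underside.
Mind the look-alikes: they are no part of the job. Leave any orange look-alike of the durometer alone.

How it is judged (in metres and radians):
On the way:
1. the boot on the anvil has been tested: durometer upright on its middle (within 12 mm), foot flush, pressed with over 8.5 N for half a second (((contact force between durometer and boot_a above 8.5 N and z of durometer in the frame of boot_a below 0.0255 m and horizontal distance between durometer and boot_a below 0.012 m and angle between durometer's own z axis and vertical below 0.1 rad and distance between boot_a and anvil_face below 0.008 m) or (contact force between durometer and boot_b above 8.5 N and z of durometer in the frame of boot_b below 0.0255 m and horizontal distance between durometer and boot_b below 0.012 m and angle between durometer's own z axis and vertical below 0.1 rad and distance between boot_b and anvil_face below 0.008 m))), for 0.5 s.
At the end, for the whole second after the job is handed in: peak hand below 60 (2.827 rad): the tested boot lies at rest in the reject bin; above: it stands base up on the passed-boots tray's floor. Durometer upright (0.12 rad), its foot on the floor of the rest's socket; the waiting boot within 8 mm of where it was (((distance of boot_b from where it was at the start of the episode below 0.008 m and horizontal distance between boot_b and anvil_face above 0.1 m and value of joint peak_hand below 2.827 rad and x of boot_a in the frame of reject_bin between -0.075 and 0.075 m and y of boot_a in the frame of reject_bin between -0.09 and 0.09 m and height (world z) of boot_a below 0.045 m and linear speed of boot_a below 0.02 m/s) or (distance of boot_b from where it was at the start of the episode below 0.008 m and horizontal distance between boot_b and anvil_face above 0.1 m and value of joint peak_hand above 2.827 rad and x of boot_a in the frame of good_tray between -0.08 and 0.08 m and y of boot_a in the frame of good_tray between -0.115 and 0.115 m and height (world z) of boot_a below 0.045 m and linear speed of boot_a below 0.02 m/s and height (world z) of boot_a below 0.012 m and angle between boot_a's own z axis and vertical below 0.1 rad) or (distance of boot_a from where it was at the start of the episode below 0.008 m and horizontal distance between boot_a and anvil_face above 0.1 m and value of joint peak_hand below 2.827 rad and x of boot_b in the frame of reject_bin between -0.075 and 0.075 m and y of boot_b in the frame of reject_bin between -0.09 and 0.09 m and height (world z) of boot_b below 0.045 m and linear speed of boot_b below 0.02 m/s) or (distance of boot_a from where it was at the start of the episode below 0.008 m and horizontal distance between boot_a and anvil_face above 0.1 m and value of joint peak_hand above 2.827 rad and x of boot_b in the frame of good_tray between -0.08 and 0.08 m and y of boot_b in the frame of good_tray between -0.115 and 0.115 m and height (world z) of boot_b below 0.045 m and linear speed of boot_b below 0.02 m/s and height (world z) of boot_b below 0.012 m and angle between boot_b's own z axis and vertical below 0.1 rad)) and horizontal distance between durometer and rest_socket below 0.006 m and height (world z) of durometer between 0.008 and 0.0125 m and angle between durometer's own z axis and vertical below 0.12 rad and linear speed of durometer below 0.02 m/s); the robot touches nothing.
It fails at once if the durometer is pressed on a boot with more than 25 N (contact force between durometer and boot_a above 25 N or contact force between durometer and boot_b above 25 N).
It fails at once if the waiting boot is disturbed as well (distance of each of boot_a, boot_b from where it was at the start of the episode above 0.02 m).
It fails at once if the flask, the jug or the tape roll is moved by more than 25 mm (distance of any of flask, jug, tape_roll from where it was at the start of the episode above 0.025 m).
It also fails if it takes over 61 s, if anything falls off the work surface, if the arm or the gripper's body presses on something with over 40 N, if the wrist force passes 120 N, or if a joint passes its speed limit or range.

## Working session

There is one attempt and no reset: what is moved stays moved. The work goes in short steps, Python scripts to look and compute and a tool call to move; the robot and the scene stay as the last step left them, time stands still between calls to the robot, and variables do not carry over. Pictures are saved under pics/ and viewed, at most 10 in all, crops included, and the job is handed in when it is done.

Besides the shell and the picture viewer there is one more tool, called after ">>>" as name(argument=value, ...) on one line, values as JSON. apply_moves: Moves the arm, as the interface text tells. Its arguments: {"type":"object","properties":{"targets":{"type":"array","items":{"type":"object","properties":{"dp":{"type":"array","items":{"type":"number"}},"yaw":{"type":"number"}}}},"grip":{"type":"number"},"squeeze":{"type":"number"}},"required":["targets"]}

```bash
mkdir -p pics
cat > h.py <<'E'
import numpy as np, cv2
from plant import get_state, cams, r
from scipy.spatial.transform import Rotation as Ro
def cap(name):
    s=get_state(); c=cams.capture(name)
    if name=='wrist':
        T=np.eye(4); T[:3,:3]=Ro.from_euler('xyz',s['eef_rot'],degrees=True).as_matrix(); T[:3,3]=s['tcp_pos']
        c['M']=T@np.array(c['T_tool_cam'])
    else:
        M=np.eye(4); M[:3,:3]=c['R']; M[:3,3]=c['t']; c['M']=np.linalg.inv(M)
    z=c['range_z']; v,u=np.mgrid[:z.shape[0],:z.shape[1]]
    P=np.stack([(u-c['cx'])/c['fx']*z,(v-c['cy'])/c['fy']*z,z],-1)
    c['P']=P@c['M'][:3,:3].T+c['M'][:3,3]; c['P'][z==0]=np.nan
    return c
def save(im,n): cv2.imwrite(f'pics/{n}.png',im[:,:,::-1])
def proj(c,X):
    p=np.linalg.inv(c['M'])@np.append(X,1); return c['fx']*p[0]/p[2]+c['cx'],c['fy']*p[1]/p[2]+c['cy']
E
python3 - <<'E'
from h import *
print(get_state())
import pickle
cs={n:cap(n) for n in('scene','side')}
pickle.dump(cs,open('c0.pkl','wb'))
for n in cs: save(cs[n]['image'],n+'0'); print(n,cs[n]['M'].round(2).tolist())
E
```

```text
{'time_s': 0.0, 'joints': array([ 8.03905629e+01,  2.05914001e+01,  6.33713645e-01, -2.10769693e-02,
       -7.01370439e+01, -1.65101626e+01]), 'qd': array([-0.02073855,  0.13669392, -0.0381092 ,  0.06111765, -0.04023745,
       -0.04224509]), 'joint_torque': array([ 1.42080757e-03, -5.82723856e+01,  2.93050396e+01,  6.99701115e+00,
        7.12331981e-03, -1.60876893e-04]), 'tcp_pos': array([0.29694654, 0.60565778, 0.2476196 ]), 'eef_rot': array([ 1.79903544e+02, -7.92695232e-03, -2.61267708e+01]), 'contact_force': array([0.05795507, 0.17036968, 0.3311074 ]), 'moment': array([-0.0189684 , -0.00422661,  0.00959117]), 'gripper_force': 0.0, 'gripper_width': 0.08771898978461955}
scene [[-0.16, 0.74, -0.66, 1.28], [0.99, 0.11, -0.11, 0.15], [-0.01, -0.67, -0.74, 1.07], [0.0, 0.0, 0.0, 1.0]]
side [[0.93, -0.23, 0.27, -0.03], [-0.36, -0.64, 0.68, -1.18], [0.02, -0.74, -0.68, 1.29], [0.0, 0.0, 0.0, 1.0]]
```

View pics/scene0.png

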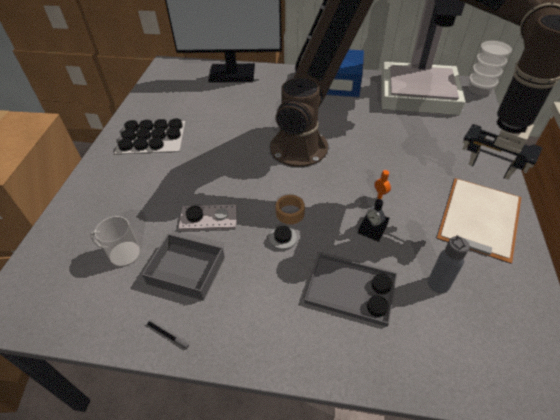

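View pics/side0.png

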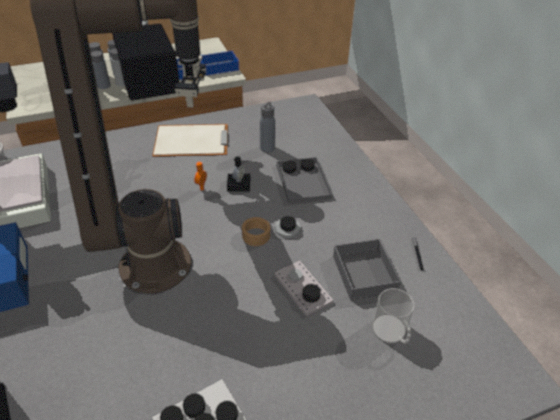

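The scene view shows:
- Durometer with dark knob in the black rest at about (376,218); the orange look-alike at (383,185) is left alone.
- Boot on the anvil at (283,234). The other boots are the waiting one on the plate (195,213), the passed ones (381,283) and (377,305), and the far pad at (150,135).
- Reject bin at (183,265), tray at (350,288), tape roll at (290,208), flask at (450,265), jug at (118,242).

Run:
```python
from h import *
import pickle
cs=pickle.load(open('c0.pkl','rb'))
c=cs['scene'];P=c['P'];im=c['image']
def q(n,u,v): print(n,P[v,u].round(3))
for n,u,v in [('knob',378,204),('case',376,214),('rest L',364,228),('rest front',374,233),('boot',283,232),('anvil rim',283,245),('wait',195,212),('plate',222,222),('binfloor',183,268),('trayfloor',335,285),('p1',381,282),('p2',377,304),('tape',290,199),('orange',383,176),('flask',458,242),('jug',118,230)]: q(n,u,v)
# boot top centroid
def cl(n,u0,u1,v0,v1,z0,z1,Pp=P):
    S=Pp[v0:v1,u0:u1].reshape(-1,3); S=S[(S[:,2]>z0)&(S[:,2]<z1)]
    print(n,len(S),'med',np.median(S,0).round(4),'min',S.min(0).round(3),'max',S.max(0).round(3))
cl('boottop',268,298,222,248,.034,.05)
cl('knob',366,390,195,215,.105,.15)
cl('rest',355,392,205,242,.024,.034)
cl('wait',183,207,202,224,.034,.05)
cl('bin rim',140,228,230,300,.045,.06)
cl('tray rim',300,400,250,325,.016,.026)
# view crops
a=cv2.resize(im[165:330,260:420],None,fx=4,fy=4,interpolation=cv2.INTER_CUBIC)[:600]
save(a,'crop1')
```

```text
knob [0.393 0.296 0.132]
case [0.398 0.296 0.09 ]
rest L [0.411 0.267 0.032]
rest front [0.424 0.3   0.027]
boot [0.474 0.01  0.042]
anvil rim [0.503 0.014 0.012]
wait [ 0.428 -0.298  0.037]
plate [ 0.442 -0.203  0.017]
binfloor [ 0.63  -0.281  0.004]
trayfloor [0.622 0.19  0.005]
p1 [0.605 0.321 0.027]
p2 [0.679 0.31  0.027]
tape [0.316 0.01  0.03 ]
orange [0.252 0.314 0.12 ]
flask [0.569 0.491 0.205]
jug [ 0.559 -0.506  0.064]
boottop 208 med [0.475  0.0086 0.0396] min [ 0.446 -0.02   0.034] max [0.503 0.036 0.045]
knob 88 med [0.3893 0.2966 0.1287] min [0.371 0.286 0.105] max [0.397 0.309 0.138]
rest 324 med [0.4004 0.293  0.0299] min [0.346 0.248 0.024] max [0.437 0.348 0.034]
wait 186 med [ 0.4324 -0.3012  0.0397] min [ 0.402 -0.331  0.035] max [ 0.459 -0.274  0.046]
bin rim 530 med [ 0.6405 -0.273   0.0526] min [ 0.543 -0.374  0.045] max [ 0.729 -0.165  0.059]
tray rim 672 med [0.6463 0.2986 0.022 ] min [0.523 0.106 0.016] max [0.732 0.367 0.026]
```

View pics/crop1.png

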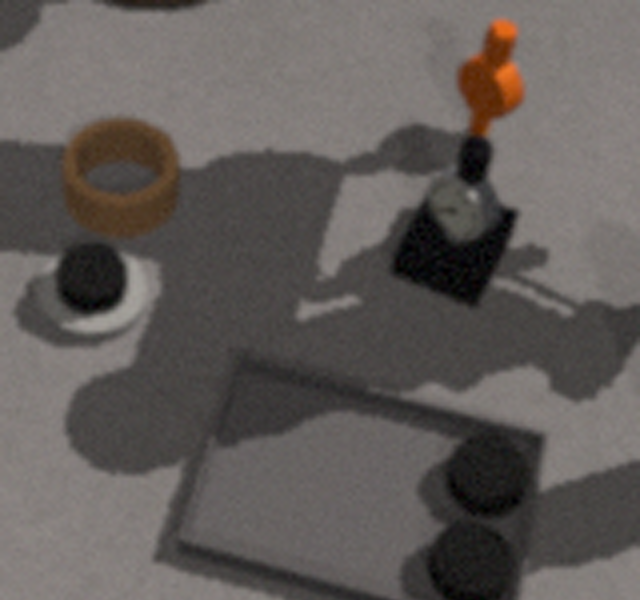

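Crop: the orange tool at crop (490,70) is the look-alike. The dark-knobbed grey-dial tool at (465,190) stands in the black rest, and it is the one I want. Its dial faces roughly +x, and its axis is near (0.386, 0.296).

>>> apply_moves(targets=[{"dp": [0.011,-0.039,0],"yaw": 4},{"dp": [0.022,-0.077,0],"yaw": 8},{"dp": [0.033,-0.116,0],"yaw": 12},{"dp": [0.044,-0.155,0],"yaw": 16},{"dp": [0.055,-0.193,0],"yaw": 20},{"dp": [0.066,-0.232,0],"yaw": 24},{"dp": [0.077,-0.27,0],"yaw": 26},{"dp": [0.089,-0.31,-0.01],"yaw": 26},{"dp": [0.089,-0.31,-0.02],"yaw": 26},{"dp": [0.089,-0.31,-0.02],"yaw": 26},{"dp": [0.089,-0.31,-0.02],"yaw": 26},{"dp": [0.089,-0.31,-0.02],"yaw": 26}], grip=-1, squeeze=40)

```text
time_s: 1.1
tcp_pos: [0.3863, 0.297, 0.2289]
eef_rot: [-180.0, -0.0, -0.1]
contact_force: [-0.1, 1.3, 0.0]
gripper_width: 0.0879
gripper_force: 0.0
```

Run:
```python
from h import *
import pickle
s=get_state(); print(s['tcp_pos'],s['eef_rot'],s['joints'].round(1))
c=cap('wrist'); pickle.dump(c,open('w1.pkl','wb')); save(c['image'],'w1'); print(c['M'].round(3))
P=c['P'].reshape(-1,3)
def cl(n,m):
    S=P[m]; print(n,len(S),'med',np.median(S,0).round(4),'min',S.min(0).round(3),'max',S.max(0).round(3))
near=(abs(P[:,0]-.387)<.06)&(abs(P[:,1]-.297)<.06)
cl('knobtop',near&(P[:,2]>.129)&(P[:,2]<.139))
cl('case',near&(P[:,2]>.06)&(P[:,2]<.1))
cl('rest',near&(P[:,2]>.025)&(P[:,2]<.034))
```

```text
[0.3862742  0.29696165 0.228917  ] [-1.79995127e+02 -2.16528668e-02 -8.35297383e-02] [ 60.7   3.5 -24.    0.  -62.4  29.2]
[[-0.    -0.964 -0.266  0.459]
 [-1.     0.    -0.001  0.297]
 [ 0.001  0.266 -0.964  0.365]
 [ 0.     0.     0.     1.   ]]
knobtop 691 med [0.3832 0.2993 0.135 ] min [0.37  0.287 0.129] max [0.394 0.312 0.137]
case 1053 med [0.3926 0.3042 0.0867] min [0.357 0.27  0.06 ] max [0.41  0.327 0.097]
rest 3154 med [0.3991 0.2956 0.0303] min [0.327 0.249 0.025] max [0.436 0.349 0.033]
```

View pics/w1.png

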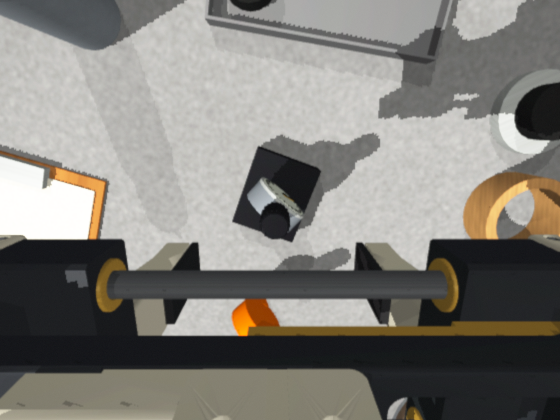

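The wrist view shows the durometer knob at (274,220), its case just above it in the image and the orange tool at (253,315). The knob centre is about (0.382, 0.2995), with the top at 0.135, which matches the expected height.

>>> apply_moves(targets=[{"dp": [-0.004,0.003,-0.025],"yaw": 0},{"dp": [-0.004,0.003,-0.05],"yaw": 0},{"dp": [-0.004,0.003,-0.075],"yaw": 0},{"dp": [-0.004,0.003,-0.095],"yaw": 0},{"dp": [-0.004,0.003,-0.108],"yaw": 0},{"dp": [-0.004,0.003,-0.108],"yaw": 0},{"dp": [-0.004,0.003,-0.108],"yaw": 0}])

```text
time_s: 1.73
tcp_pos: [0.382, 0.2998, 0.1204]
eef_rot: [179.9, 0.0, -0.0]
contact_force: [0.5, 0.3, 0.0]
gripper_width: 0.0876
gripper_force: 0.0
```

>>> apply_moves(targets=[{"dp": [0,0,0]},{"dp": [0,0,0]},{"dp": [0,0,0]},{"dp": [0,0,0]},{"dp": [0,0,0]},{"dp": [0,0,0]},{"dp": [0,0,0]},{"dp": [0,0,0]},{"dp": [0,0,0]},{"dp": [0,0,0]},{"dp": [0,0,0]},{"dp": [0,0,0]}], grip=1, squeeze=40)

```text
$.targets[0]: bad value
```

>>> apply_moves(targets=[{"dp": [0,0,0],"yaw": 0},{"dp": [0,0,0],"yaw": 0},{"dp": [0,0,0],"yaw": 0},{"dp": [0,0,0],"yaw": 0},{"dp": [0,0,0],"yaw": 0},{"dp": [0,0,0],"yaw": 0},{"dp": [0,0,0],"yaw": 0},{"dp": [0,0,0],"yaw": 0},{"dp": [0,0,0],"yaw": 0},{"dp": [0,0,0],"yaw": 0},{"dp": [0,0,0],"yaw": 0},{"dp": [0,0,0],"yaw": 0}], grip=1, squeeze=40)

```text
time_s: 2.73
tcp_pos: [0.3821, 0.299, 0.1205]
eef_rot: [180.0, 0.0, -0.1]
contact_force: [-0.1, -0.7, -0.2]
gripper_width: 0.0234
gripper_force: 40.0
```

>>> apply_moves(targets=[{"dp": [0,0,0.01],"yaw": 0},{"dp": [0,0,0.03],"yaw": 0},{"dp": [0,0,0.055],"yaw": 0},{"dp": [0,0,0.08],"yaw": 0},{"dp": [0.008,-0.025,0.08],"yaw": 0},{"dp": [0.018,-0.055,0.08],"yaw": 0},{"dp": [0.028,-0.085,0.08],"yaw": 0},{"dp": [0.038,-0.12,0.08],"yaw": 0},{"dp": [0.05,-0.155,0.08],"yaw": 0},{"dp": [0.061,-0.19,0.08],"yaw": 0},{"dp": [0.073,-0.225,0.08],"yaw": 0},{"dp": [0.083,-0.257,0.08],"yaw": 0},{"dp": [0.09,-0.28,0.08],"yaw": 0},{"dp": [0.094,-0.291,0.08],"yaw": 0},{"dp": [0.094,-0.291,0.08],"yaw": 0},{"dp": [0.094,-0.291,0.08],"yaw": 0},{"dp": [0.094,-0.291,0.08],"yaw": 0},{"dp": [0.094,-0.291,0.08],"yaw": 0}])

```text
time_s: 4.23
tcp_pos: [0.4759, 0.0087, 0.2004]
eef_rot: [-180.0, 0.0, -0.1]
contact_force: [0.4, 0.4, -3.7]
gripper_width: 0.0233
gripper_force: 40.0
```

Run:
```python
from h import *
import pickle
s=get_state(); print(s['tcp_pos'],s['eef_rot'],s['contact_force'],s['joints'].round(1))
c=cap('wrist'); pickle.dump(c,open('w2.pkl','wb')); k=cap('scene');d=cap('side')
pickle.dump((k,d),open('k2.pkl','wb'))
u,v=map(int,proj(k,[.476,.008,.1])); e=k['image'][v-70:v+70,u-60:u+60]
u,v=map(int,proj(d,[.476,.008,.1])); f=d['image'][v-70:v+70,u-60:u+60]
top=np.hstack([cv2.resize(e,None,fx=3,fy=3,interpolation=cv2.INTER_CUBIC),cv2.resize(f,None,fx=3,fy=3,interpolation=cv2.INTER_CUBIC)])
save(top,'both2'); save(c['image'],'w2')
for n,cc in(('w',c),('s',k),('d',d)):
  P=cc['P'].reshape(-1,3)
  near=(abs(P[:,0]-.476)<.06)&(abs(P[:,1]-.008)<.06)
  for nm,a,b in(('boot',.036,.044),('shoulder',.012,.019),('case',.12,.175),('neck',.088,.112),('foot',.06,.112)):
    S=P[near&(P[:,2]>a)&(P[:,2]<b)]
    if len(S): print(n,nm,len(S),np.median(S,0).round(4),'min',np.percentile(S,2,axis=0).round(4),'max',np.percentile(S,98,axis=0).round(4),'mid',((S.min(0)+S.max(0))/2).round(4))
```

```text
[0.47585283 0.0087282  0.20044083] [-1.79993053e+02  1.17688631e-02 -6.84818610e-02] [ 0.36570454  0.44642377 -3.73493733] [ 24.8   3.9 -27.7  -0.  -58.5  65.1]
w boot 1501 [0.483  0.0016 0.0403] min [ 0.4581 -0.0179  0.0385] max [0.5002 0.0336 0.0417] mid [0.4771 0.0085 0.0393]
w shoulder 2107 [0.4933 0.0022 0.0163] min [ 0.4451 -0.0339  0.0147] max [0.5154 0.0504 0.0178] mid [0.4782 0.0085 0.0156]
w case 2314 [0.4895 0.0158 0.1626] min [ 0.4749 -0.0105  0.1268] max [0.5017 0.0337 0.1744] mid [0.486  0.0099 0.1482]
w neck 24 [0.4827 0.0045 0.0945] min [0.4796 0.0015 0.091 ] max [0.4842 0.0087 0.1009] mid [0.4816 0.0053 0.0963]
w foot 24 [0.4827 0.0045 0.0945] min [0.4796 0.0015 0.091 ] max [0.4842 0.0087 0.1009] mid [0.4816 0.0053 0.0963]
s boot 199 [0.4752 0.009  0.0402] min [ 0.4492 -0.0173  0.0369] max [0.5004 0.0342 0.0432] mid [0.4753 0.0082 0.0402]
s shoulder 211 [0.4927 0.0164 0.0157] min [ 0.4436 -0.0339  0.0122] max [0.5171 0.0506 0.0188] mid [0.4769 0.0079 0.0155]
s case 198 [0.4883 0.0119 0.1546] min [ 0.4688 -0.0172  0.1236] max [0.5031 0.0343 0.1739] mid [0.4841 0.0071 
[... 154 characters left out ...]
 min [0.4736 0.0023 0.0895] max [0.4847 0.0171 0.1065] mid [0.4789 0.0097 0.0975]
d boot 124 [0.4716 0.0073 0.0403] min [ 0.4464 -0.022   0.0364] max [0.4992 0.0338 0.0438] mid [0.4727 0.0059 0.0401]
d shoulder 123 [ 0.4548 -0.0118  0.0161] min [ 0.4289 -0.0351  0.0122] max [0.5151 0.0413 0.0189] mid [0.4718 0.0064 0.0155]
d case 117 [ 0.4639 -0.0067  0.1547] min [ 0.4504 -0.0187  0.1283] max [0.4969 0.0146 0.1734] mid [ 0.4747 -0.0011  0.1486]
d neck 21 [0.4717 0.0043 0.1   ] min [ 4.654e-01 -3.000e-04  8.980e-02] max [0.4802 0.0094 0.1107] mid [0.4729 0.0046 0.1008]
d foot 21 [0.4717 0.0043 0.1   ] min [ 4.654e-01 -3.000e-04  8.980e-02] max [0.4802 0.0094 0.1107] mid [0.4729 0.0046 0.1008]
```

View pics/both2.png

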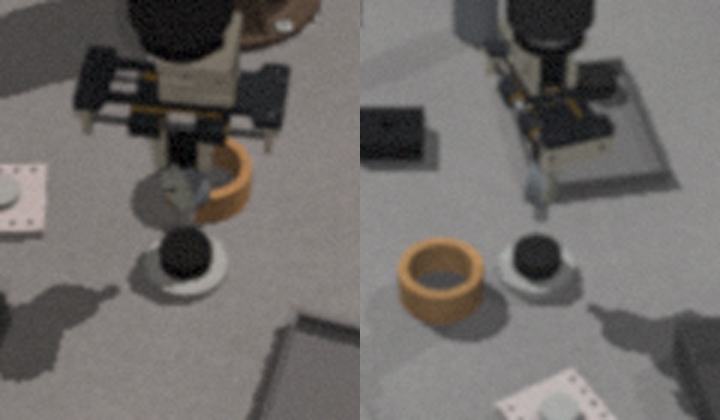

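The two crops show the durometer hanging upright above the boot: neck at (185,205) and (540,205), boot at (185,250) and (537,255). Neck and boot centres agree to about 2 mm.

>>> apply_moves(targets=[{"dp": [0,0,-0.015],"yaw": 0},{"dp": [0,0,-0.03],"yaw": 0},{"dp": [0,0,-0.037],"yaw": 0},{"dp": [0,0,-0.04],"yaw": 0},{"dp": [0,0,-0.04],"yaw": 0},{"dp": [0,0,-0.04],"yaw": 0},{"dp": [0,0,-0.04],"yaw": 0}])

```text
time_s: 4.97
tcp_pos: [0.4766, 0.0083, 0.1613]
eef_rot: [-180.0, -0.1, -0.1]
contact_force: [-0.1, -0.5, -2.6]
gripper_width: 0.0235
gripper_force: 40.0
```

>>> apply_moves(targets=[{"dp": [0,0,-0.001],"yaw": 0},{"dp": [0,0,-0.002],"yaw": 0},{"dp": [0,0,-0.003],"yaw": 0},{"dp": [0,0,-0.004],"yaw": 0},{"dp": [0,0,-0.005],"yaw": 0},{"dp": [0,0,-0.006],"yaw": 0},{"dp": [0,0,-0.007],"yaw": 0},{"dp": [0,0,-0.007],"yaw": 0},{"dp": [0,0,-0.007],"yaw": 0}])

```text
time_s: 5.72
tcp_pos: [0.4762, 0.0081, 0.1537]
eef_rot: [180.0, -0.0, -0.1]
contact_force: [0.1, -0.9, -1.3]
gripper_width: 0.0232
gripper_force: 40.0
```

>>> apply_moves(targets=[{"dp": [0,0,-0.0005],"yaw": 0},{"dp": [0,0,-0.001],"yaw": 0},{"dp": [0,0,-0.0015],"yaw": 0},{"dp": [0,0,-0.0015],"yaw": 0},{"dp": [0,0,-0.0015],"yaw": 0}])

```text
time_s: 6.13
tcp_pos: [0.4762, 0.0081, 0.1521]
eef_rot: [180.0, -0.0, -0.1]
contact_force: [0.0, -0.6, -0.1]
gripper_width: 0.0234
gripper_force: 40.0
```

>>> apply_moves(targets=[{"dp": [0,0,-0.0005],"yaw": 0},{"dp": [0,0,-0.001],"yaw": 0},{"dp": [0,0,-0.001],"yaw": 0},{"dp": [0,0,-0.001],"yaw": 0}])

```text
time_s: 6.47
tcp_pos: [0.4762, 0.0081, 0.1511]
eef_rot: [-180.0, -0.0, -0.1]
contact_force: [0.2, -0.3, 1.1]
gripper_width: 0.023
gripper_force: 40.0
```

>>> apply_moves(targets=[{"dp": [0,0,-0.0003],"yaw": 0},{"dp": [0,0,-0.0006],"yaw": 0},{"dp": [0,0,-0.0006],"yaw": 0},{"dp": [0,0,-0.0006],"yaw": 0}])

```text
time_s: 6.8
tcp_pos: [0.4762, 0.0081, 0.1505]
eef_rot: [-180.0, -0.0, -0.1]
contact_force: [0.5, -0.5, 2.6]
gripper_width: 0.0228
gripper_force: 40.0
```

>>> apply_moves(targets=[{"dp": [0,0,-0.0003],"yaw": 0},{"dp": [0,0,-0.0005],"yaw": 0},{"dp": [0,0,-0.0005],"yaw": 0},{"dp": [0,0,-0.0005],"yaw": 0}])

```text
time_s: 7.13
tcp_pos: [0.4765, 0.0081, 0.1505]
eef_rot: [-180.0, -0.1, -0.1]
contact_force: [-0.7, -0.4, 6.5]
gripper_width: 0.0232
gripper_force: 40.0
```

>>> apply_moves(targets=[{"dp": [0,0,-0.0002],"yaw": 0},{"dp": [0,0,-0.0004],"yaw": 0},{"dp": [0,0,-0.0004],"yaw": 0},{"dp": [0,0,-0.0004],"yaw": 0},{"dp": [0,0,-0.0004],"yaw": 0}])

```text
time_s: 7.55
tcp_pos: [0.4768, 0.0081, 0.1505]
eef_rot: [-180.0, -0.1, -0.1]
contact_force: [-2.0, -0.7, 9.5]
gripper_width: 0.0231
gripper_force: 40.0
```

Run:
```python
from h import *
k=cap('scene'); s=get_state(); print(s['contact_force'],s['tcp_pos'])
u,v=map(int,proj(k,[.483,.008,.1])); e=k['image'][v-24:v+24,u-30:u+30]
save(cv2.resize(e,None,fx=10,fy=10,interpolation=cv2.INTER_CUBIC),'press')
w=cap('wrist'); u,v=map(int,proj(w,[.487,.008,.1])); print(u,v)
save(np.vstack([cv2.resize(w['image'][v-60:v+60,u-60:u+60],(480,480),interpolation=cv2.INTER_CUBIC)]),'pressw')
```

```text
[-1.2461044   0.27975142  9.89600396] [0.47671357 0.00811972 0.1504575 ]
277 226
```

>>> apply_moves(targets=[{"dp": [0,0,0],"yaw": 0},{"dp": [0,0,0],"yaw": 0},{"dp": [0,0,0],"yaw": 0},{"dp": [0,0,0],"yaw": 0},{"dp": [0,0,0],"yaw": 0},{"dp": [0,0,0],"yaw": 0},{"dp": [0,0,0],"yaw": 0},{"dp": [0,0,0],"yaw": 0},{"dp": [0,0,0],"yaw": 0},{"dp": [0,0,0],"yaw": 0}])

```text
time_s: 8.48
tcp_pos: [0.4767, 0.0081, 0.1505]
eef_rot: [180.0, -0.1, -0.1]
contact_force: [-1.8, -0.3, 9.4]
gripper_width: 0.023
gripper_force: 40.0
```

View pics/press.png

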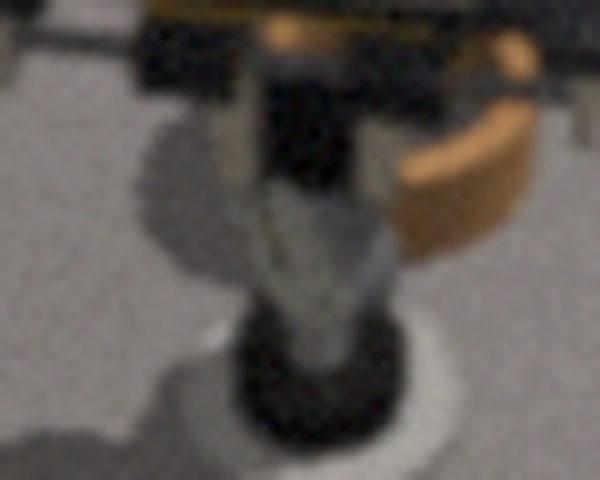

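View pics/pressw.png

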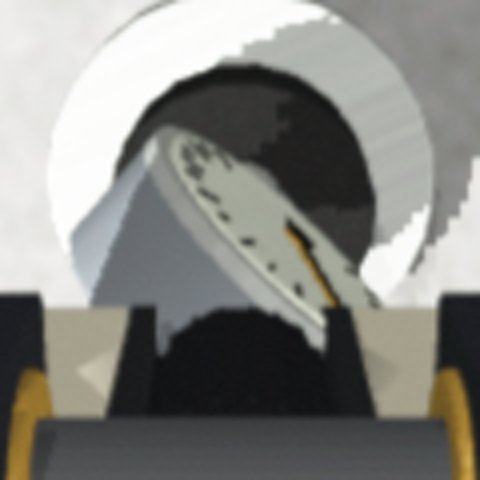

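>>> apply_moves(targets=[{"dp": [0,0,0.002],"yaw": 0},{"dp": [0,0,0.005],"yaw": 0},{"dp": [0,0,0.015],"yaw": 0},{"dp": [0,0,0.03],"yaw": 0},{"dp": [0,0,0.05],"yaw": 0},{"dp": [0,0,0.05],"yaw": 0},{"dp": [0,0,0.05],"yaw": 0},{"dp": [0,0,0.05],"yaw": 0}])

```text
time_s: 9.15
tcp_pos: [0.4755, 0.008, 0.1991]
eef_rot: [-180.0, 0.1, -0.1]
contact_force: [-0.1, 0.1, -3.1]
gripper_width: 0.0236
gripper_force: 40.0
```

The pressed wrist view has the dial hub at (290,230), with brass and dark hands pointing to (335,300). That is up and slightly left on the dial, a reading of about 41, so the boot is soft and goes in the reject bin. The press was about 12.5 N for over a second. Next, the durometer goes back in its rest.

>>> apply_moves(targets=[{"dp": [-0.004,0.011,0.001],"yaw": 0},{"dp": [-0.012,0.035,0.001],"yaw": 0},{"dp": [-0.022,0.067,0.001],"yaw": 0},{"dp": [-0.033,0.102,0.001],"yaw": 0},{"dp": [-0.044,0.137,0.001],"yaw": 0},{"dp": [-0.056,0.172,0.001],"yaw": 0},{"dp": [-0.067,0.207,0.001],"yaw": 0},{"dp": [-0.077,0.238,0.001],"yaw": 0},{"dp": [-0.086,0.265,0.001],"yaw": 0},{"dp": [-0.091,0.282,0.001],"yaw": 0},{"dp": [-0.094,0.291,0.001],"yaw": 0},{"dp": [-0.094,0.291,0.001],"yaw": 0},{"dp": [-0.094,0.291,0.001],"yaw": 0},{"dp": [-0.094,0.291,-0.02],"yaw": 0},{"dp": [-0.094,0.291,-0.04],"yaw": 0},{"dp": [-0.094,0.291,-0.048],"yaw": 0},{"dp": [-0.094,0.291,-0.05],"yaw": 0},{"dp": [-0.094,0.291,-0.05],"yaw": 0},{"dp": [-0.094,0.291,-0.05],"yaw": 0}])

```text
time_s: 10.73
tcp_pos: [0.3827, 0.2991, 0.1504]
eef_rot: [-180.0, -0.0, -0.1]
contact_force: [-0.4, -0.6, -1.9]
gripper_width: 0.0231
gripper_force: 40.0
```

Run:
```python
from h import *
s=get_state(); print(s['tcp_pos'],s['contact_force'])
def fit(c,u,zlo,zhi,ctr):
  P=c['P'].reshape(-1,3);m=(abs(P[:,0]-ctr[0])<.07)&(abs(P[:,1]-ctr[1])<.07)&(P[:,2]>zlo)&(P[:,2]<zhi);return P[m]
for n in('scene','side'):
  c=cap(n); S=fit(c,0,.042,.065,(.382,.298)); 
  # near-axis neck points
  S=S[(abs(S[:,0]-.385)<.02)&(abs(S[:,1]-.298)<.02)]; print(n,len(S),np.median(S,0) if len(S) else '',(S.min(0)+S.max(0))/2 if len(S) else '')
c=cap('wrist'); R=fit(c,0,.026,.034,(.382,.298)); print('rest rect',cv2.minAreaRect(R[:,:2].astype(np.float32)*1000))
import pickle
c=pickle.load(open('w1.pkl','rb'));R=fit(c,0,.028,.033,(.382,.298)); print('rest rect w1',cv2.minAreaRect(R[:,:2].astype(np.float32)*1000))
```

```text
[0.3827183  0.29908453 0.15037069] [-0.39918432 -0.58884751 -1.85715835]
scene 24 [0.38864459 0.29728031 0.04950494] [0.38700592 0.2982797  0.05208146]
side 16 [0.38049324 0.2934014  0.05259848] [0.38121312 0.29450111 0.05355458]
rest rect ((383.7318115234375, 298.2745361328125), (75.26998901367188, 85.85299682617188), 69.89520263671875)
rest rect w1 ((381.3658142089844, 299.11627197265625), (75.17365264892578, 90.55712890625), 69.83265686035156)
```

>>> apply_moves(targets=[{"dp": [-0.0005,0,-0.005],"yaw": 0},{"dp": [-0.0005,0,-0.01],"yaw": 0},{"dp": [-0.0005,0,-0.015],"yaw": 0},{"dp": [-0.0005,0,-0.02],"yaw": 0},{"dp": [-0.0005,0,-0.025],"yaw": 0},{"dp": [-0.0005,0,-0.028],"yaw": 0},{"dp": [-0.0005,0,-0.029],"yaw": 0},{"dp": [-0.0005,0,-0.029],"yaw": 0},{"dp": [-0.0005,0,-0.029],"yaw": 0},{"dp": [-0.0005,0,-0.029],"yaw": 0}])

```text
time_s: 11.72
tcp_pos: [0.3816, 0.2989, 0.1205]
eef_rot: [180.0, 0.0, -0.1]
contact_force: [-1.0, -0.5, 1.0]
gripper_width: 0.0227
gripper_force: 40.0
```

>>> apply_moves(targets=[{"dp": [0,0,0],"yaw": 0},{"dp": [0,0,0],"yaw": 0},{"dp": [0,0,0],"yaw": 0},{"dp": [0,0,0],"yaw": 0},{"dp": [0,0,0],"yaw": 0},{"dp": [0,0,0],"yaw": 0},{"dp": [0,0,0],"yaw": 0},{"dp": [0,0,0],"yaw": 0}], grip=-1)

```text
time_s: 12.38
tcp_pos: [0.3816, 0.2991, 0.1206]
eef_rot: [-180.0, -0.0, -0.1]
contact_force: [1.0, -0.4, 0.1]
gripper_width: 0.0707
gripper_force: 0.0
```

>>> apply_moves(targets=[{"dp": [0,0,0.02],"yaw": 0},{"dp": [0,0,0.05],"yaw": 0},{"dp": [0,0,0.08],"yaw": 0},{"dp": [0,0,0.11],"yaw": 0},{"dp": [0,0,0.11],"yaw": 0},{"dp": [0,0,0.11],"yaw": 0},{"dp": [0,0,0.11],"yaw": 0}])

```text
time_s: 12.97
tcp_pos: [0.3813, 0.2988, 0.2303]
eef_rot: [-180.0, 0.0, -0.1]
contact_force: [-0.7, 0.3, -0.4]
gripper_width: 0.0879
gripper_force: 0.0
```

Run:
```python
from h import *
s=get_state(); print(s['tcp_pos'])
c=cap('wrist'); P=c['P'].reshape(-1,3)
near=(abs(P[:,0]-.387)<.06)&(abs(P[:,1]-.297)<.06)
S=P[near&(P[:,2]>.129)&(P[:,2]<.139)]; print('knobtop',len(S),np.median(S,0).round(4),((S.min(0)+S.max(0))/2).round(4))
u,v=map(int,proj(c,[.392,.297,.08])); print(u,v)
save(cv2.resize(c['image'][v-70:v+50,u-60:u+60],(600,600),interpolation=cv2.INTER_CUBIC),'rest2')
```

```text
[0.38134685 0.29884645 0.2302552 ]
knobtop 687 [0.3824 0.2988 0.135 ] [0.3813 0.2992 0.133 ]
278 192
```

View pics/rest2.png

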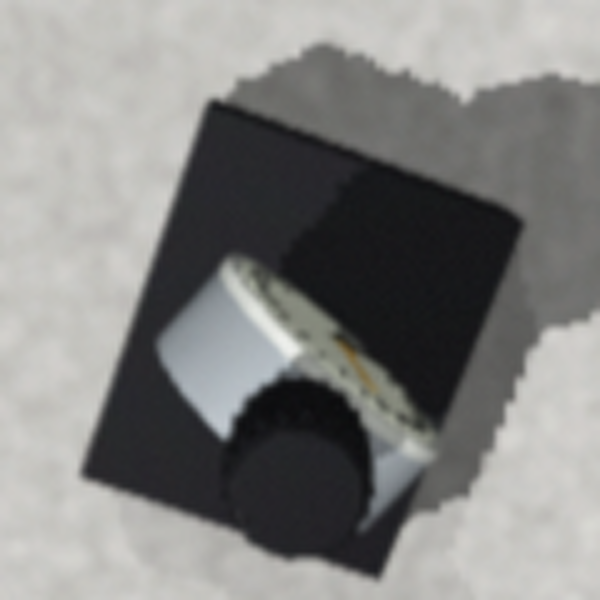

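The durometer is seated in its rest: knob top at 0.135 and centred on the socket, with the brass hand still at its reading. Next is the boot on the anvil.

>>> apply_moves(targets=[{"dp": [0.01,-0.03,0],"yaw": 0},{"dp": [0.022,-0.067,0],"yaw": 0},{"dp": [0.033,-0.102,0],"yaw": 0},{"dp": [0.044,-0.137,0],"yaw": 0},{"dp": [0.056,-0.172,0],"yaw": 0},{"dp": [0.067,-0.207,0],"yaw": 0},{"dp": [0.077,-0.238,0],"yaw": 0},{"dp": [0.086,-0.265,-0.02],"yaw": 0},{"dp": [0.0945,-0.291,-0.05],"yaw": 0},{"dp": [0.0945,-0.291,-0.085],"yaw": 0},{"dp": [0.0945,-0.291,-0.12],"yaw": 0},{"dp": [0.0945,-0.291,-0.145],"yaw": 0},{"dp": [0.0945,-0.291,-0.165],"yaw": 0},{"dp": [0.0945,-0.291,-0.18],"yaw": 0},{"dp": [0.0945,-0.291,-0.188],"yaw": 0},{"dp": [0.0945,-0.291,-0.188],"yaw": 0},{"dp": [0.0945,-0.291,-0.188],"yaw": 0}])

```text
time_s: 14.43
tcp_pos: [0.4758, 0.0079, 0.0422]
eef_rot: [180.0, 0.1, -0.1]
contact_force: [-0.0, -1.4, 0.2]
gripper_width: 0.088
gripper_force: 0.0
```

>>> apply_moves(targets=[{"dp": [0,0,0],"yaw": 0},{"dp": [0,0,0],"yaw": 0},{"dp": [0,0,0],"yaw": 0},{"dp": [0,0,0],"yaw": 0},{"dp": [0,0,0],"yaw": 0},{"dp": [0,0,0],"yaw": 0},{"dp": [0,0,0],"yaw": 0},{"dp": [0,0,0],"yaw": 0}], grip=1, squeeze=20)

```text
time_s: 15.1
tcp_pos: [0.4764, 0.0082, 0.043]
eef_rot: [-180.0, -0.0, -0.1]
contact_force: [-1.4, 0.6, 5.6]
gripper_width: 0.0574
gripper_force: 20.0
```

>>> apply_moves(targets=[{"dp": [0,0,0.005],"yaw": 0},{"dp": [0,0,0.015],"yaw": 0},{"dp": [0,0,0.035],"yaw": 0},{"dp": [0,0,0.065],"yaw": 0},{"dp": [0,0,0.095],"yaw": 0},{"dp": [0,0,0.12],"yaw": 0},{"dp": [0,0,0.12],"yaw": 0},{"dp": [0,0,0.12],"yaw": 0}])

```text
time_s: 15.77
tcp_pos: [0.4767, 0.0084, 0.1641]
eef_rot: [-179.9, -0.2, -0.1]
contact_force: [0.3, -0.5, -0.9]
gripper_width: 0.0575
gripper_force: 20.0
```

Run:
```python
from h import *
s=get_state(); print(s['tcp_pos'],s['contact_force'],s['gripper_width'])
k=cap('scene'); P=k['P'].reshape(-1,3)
m=(abs(P[:,0]-.636)<.13)&(abs(P[:,1]+.27)<.13)&(P[:,2]>.048)&(P[:,2]<.059); print('bin',cv2.minAreaRect(P[m][:,:2].astype(np.float32)*1000))
m=(abs(P[:,0]-.476)<.05)&(abs(P[:,1]-.008)<.05)&(P[:,2]<.05); S=P[m]; print('anvil zmax',np.percentile(S[:,2],99))
save(k['image'],'scene3')
```

```text
[0.47674963 0.00835883 0.16408489] [ 0.30235323 -0.50663188 -0.93422786] 0.05749238734757683
bin ((634.6904296875, -270.21820068359375), (192.06732177734375, 163.32286071777344), 81.44038391113281)
anvil zmax 0.03145039089985683
```

View pics/scene3.png

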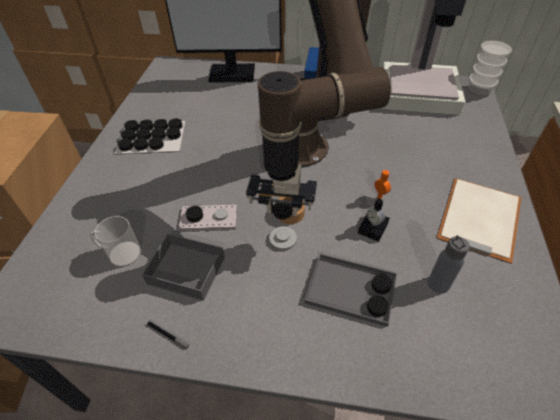

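The scene shows the boot in the gripper at (283,210), the anvil bare at (283,237), the waiting boot untouched at (195,213) and the durometer in its rest at (375,220). The bin centre is about (0.635, -0.270).

>>> apply_moves(targets=[{"dp": [0.012,-0.02,0],"yaw": 0},{"dp": [0.029,-0.05,0],"yaw": 0},{"dp": [0.046,-0.08,0],"yaw": 0},{"dp": [0.063,-0.11,0],"yaw": 0},{"dp": [0.08,-0.14,0],"yaw": 0},{"dp": [0.097,-0.17,0],"yaw": 0},{"dp": [0.114,-0.2,0],"yaw": 0},{"dp": [0.131,-0.23,0],"yaw": 0},{"dp": [0.148,-0.26,0],"yaw": 0},{"dp": [0.158,-0.278,0],"yaw": 0},{"dp": [0.158,-0.278,0],"yaw": 0},{"dp": [0.158,-0.278,-0.025],"yaw": 0},{"dp": [0.158,-0.278,-0.055],"yaw": 0},{"dp": [0.158,-0.278,-0.08],"yaw": 0},{"dp": [0.158,-0.278,-0.1],"yaw": 0},{"dp": [0.158,-0.278,-0.114],"yaw": 0},{"dp": [0.158,-0.278,-0.118],"yaw": 0},{"dp": [0.158,-0.278,-0.118],"yaw": 0},{"dp": [0.158,-0.278,-0.118],"yaw": 0}])

```text
time_s: 17.4
tcp_pos: [0.634, -0.2698, 0.0443]
eef_rot: [180.0, 0.1, -0.1]
contact_force: [0.6, -0.1, 0.9]
gripper_width: 0.0576
gripper_force: 20.0
```

>>> apply_moves(targets=[{"dp": [0,0,0],"yaw": 0},{"dp": [0,0,0],"yaw": 0},{"dp": [0,0,0],"yaw": 0},{"dp": [0,0,0],"yaw": 0},{"dp": [0,0,0],"yaw": 0},{"dp": [0,0,0],"yaw": 0},{"dp": [0,0,0],"yaw": 0}], grip=-1)

```text
time_s: 17.98
tcp_pos: [0.6342, -0.27, 0.0447]
eef_rot: [180.0, -0.0, -0.1]
contact_force: [-0.7, 0.6, 0.0]
gripper_width: 0.0877
gripper_force: 0.0
```

>>> apply_moves(targets=[{"dp": [0,0,0.02],"yaw": 0},{"dp": [0,0,0.05],"yaw": 0},{"dp": [0,0,0.08],"yaw": 0},{"dp": [0,0,0.11],"yaw": 0},{"dp": [0,0,0.14],"yaw": 0},{"dp": [0,0,0.17],"yaw": 0},{"dp": [0,0,0.17],"yaw": 0},{"dp": [0,0,0.17],"yaw": 0}])

```text
time_s: 18.65
tcp_pos: [0.6352, -0.2702, 0.2173]
eef_rot: [180.0, -0.3, -0.1]
contact_force: [0.1, 0.0, -0.1]
gripper_width: 0.0875
gripper_force: 0.0
```

Run:
```python
from h import *
s=get_state(); print(s['tcp_pos'],s['contact_force'],s['gripper_width'])
def fit(c,x,y,a,lo,hi):
  P=c['P'].reshape(-1,3);S=P[(abs(P[:,0]-x)<a)&(abs(P[:,1]-y)<a)&(P[:,2]>lo)&(P[:,2]<hi)]
  return len(S),((S.min(0)+S.max(0))/2).round(4) if len(S) else ''
w=cap('wrist'); k=cap('scene'); d=cap('side')
print('boot in bin',fit(w,.635,-.27,.05,.022,.034),fit(k,.635,-.27,.05,.022,.034))
print('wait',fit(k,.432,-.301,.05,.034,.046),'before (.4305,-.3025)')
print('knob',fit(k,.382,.299,.03,.105,.15),fit(d,.382,.299,.03,.105,.15))
```

```text
[ 0.63517086 -0.2701649   0.21730624] [ 0.09916857  0.04827589 -0.1337372 ] 0.08747611502426507
boot in bin (2080, array([ 0.6318, -0.27  ,  0.0267])) (245, array([ 0.6318, -0.2689,  0.0279]))
wait (0, '') before (.4305,-.3025)
knob (88, array([0.3843, 0.2979, 0.1218])) (58, array([0.3795, 0.2949, 0.1243]))
```

```bash
python3 -c "
from h import *
d=cap('side');P=d['P'].reshape(-1,3);S=P[(abs(P[:,0]-.432)<.05)&(abs(P[:,1]+.301)<.05)&(P[:,2]>.034)&(P[:,2]<.046)];print(len(S),(S.min(0)+S.max(0))/2 if len(S) else '')
print(r.close_job())"
```

```text
225 [ 0.42822736 -0.30263953  0.04010367]
the job is handed in; nothing more can be done
None
```

The boot on the anvil read about 41 at roughly 12.5 N held over a second, so it is soft and now lies in the reject bin; the durometer is back upright in its rest with the peak hand still showing the reading, the waiting boot is where it was, and the job is handed in (no verdict was returned).

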